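# Level a hoard coin and slide it into the detent under the microscope

## Robot

A 6-joint arm with a two-finger parallel gripper is mounted at the origin on the work surface. World frame = base frame: x ahead of the robot, y to its left, z up, the work surface at z = 0. Lengths are in m, angles in degrees, forces in N, time in s.
With the tool pointing down it reaches from about 0.35 to 0.875 m from the base axis. Payload 4.2 kg.
Tool frame: the origin (TCP) lies midway between the tips of the shut fingers; the grasp point (between the pads) lies 19 mm behind it; z points along the fingers, y is the line along which they close (so a half turn about z gives the same grasp; the last joint's range is limited). The gripper opens to 87 mm and grips with 3 to 60 N. Pads are 19 mm wide; open, the fingers measure 117 mm over their backs; the gripper's body (75 mm by 190 mm) begins 51 mm behind the grasp point.
Start: joints at [-58.235, 22.042, 0.453, 0, -68.411, -14.817], TCP at [0.182, -0.598, 0.223] pointing down, gripper open.
Joint ranges: [-179.83, 179.83], [-69.29, 118.12], [-61.27, 80.66], [-181.25, 117.63], [-171.15, -9.14], [-177.46, 177.46]. Speed limits (degrees/s): [159.86, 159.86, 180, 180, 180, 180].

## Interface

Orientations are given as a 3x3 rotation matrix whose columns are the frame's x, y, z axes.
In Python, from station import r, cams, workorder, probe_bus gives the robot as it stands (r), with the cameras (cams), the job (workorder) and the readings (probe_bus).
- The arm moves only by the shell command python3 steer.py 'ROWS'. ROWS is 1 to 8 rows, one to a line, with the numbers parted by spaces; each row has 7 numbers: the opening from 0.0 (shut) to 1.0 (fully open), then dx, dy, dz in parts of the range, where 1.0 means 0.3 m, then a rotation vector rx, ry, rz in normalised numbers (1 is 180 degrees); each row is the pose to reach, as a shift and turn from the pose commanded when the command began, along the tool's axes at that moment; what a row does not reach only later rows make up. A row lasts 1/10 s, in which the tool goes at most 0.05 m and 8.59 degrees, less where a joint would pass 70% of its speed; a pose out of reach is approached as far as the arm can. The fingers move at their own pace and stop on an object; the grip force is fixed at half the most. Time passes only in rows, so rows that do not move let the fingers close. It prints the time, the measured TCP pose, the force, the opening and the grip force at its end. Shift and turn numbers lie between -1 and 1, and a call with a number outside is refused. Input that does not fit is refused with a message, and nothing moves.
- probe_bus.sense(): the state, without advancing time (a new reading comes with each control period).
- cams.capture(name): name is "scene" or "side" or "wrist"; returns a dict with "pixels" (384x512x3 uint8, red, green, blue), "z_map" (384x512 float32, m along the optical axis (not along the pixel's ray), 0 where there is no reading), "K" (3x3 intrinsics, pixels), "world_from_camera" (4x4, takes a point from camera to world coordinates). Camera axes: x right, y up, looking along -z (the intrinsics and any distortion apply to the point x, -y, -z); pixel columns grow to the right and rows downward; lengths in m; the calibration is good to about 2 mm. A picture is of the moment at which its call begins.
- workorder.finish_job(): hands the job in; it is judged then, once.
The state is a dict: "time_s": time; "joints": joint angles; "joint_velocities": joint speeds; "effort": joint torques, N m; "tcp_pos": TCP position; "ee_rot": TCP orientation; "wrist_force": force on the tool from outside, world axes, zero at the start; "moment": the same for the moment, N m; "gripper_width": opening from 0.0 (shut) to 1.0 (fully open); "gripper_force": force on a finger pad.
Only numpy, scipy, OpenCV 4.12 (cv2) and the standard library are available. Lean on these libraries where they do the work, as an engineer would, in place of code of your own. Each camera call takes 0.05 s, during which the arm holds its last target. There are 200 camera calls.

## Task

Level the coin on the imaging slide: with the carriage still parked under the levelling press, push the press's spring plunger down to its stop, hold it there briefly and let it come all the way back up. Then grip the carriage by its upright black handle and slide it along the rails until its ball clicks into the notch under the microscope, without running on past the notch, and finish while holding it there: the handle stays gripped and the carriage still. Leave the microscope and the other things on the bench where they are.

Things in the scene. Friction and masses are not known exactly. Their poses are not given: they have to be found in the camera images.
- rail_base: Aluminium base plate of the imaging slide, fixed, 190 (its x) x 400 (its y) x 12 mm, lying across the bench, turned up to 0.3 rad. Origin at bench height, 35 mm nearer the robot than the plate's middle; y runs along the two rails, the way the carriage travels, from press (robot's right) to microscope; x points away from the robot, z up.
- press (a point): Tip of the levelling press's grey arm at its top, 112 mm above the bench, near end, at base x 15 mm, y -120 mm. The arm is 34 mm wide, 18 mm thick, and runs from here 110 mm along base x to its column on the far side. The plunger goes through it, 25 mm beyond this point.
- carriage: Flat aluminium carriage on the rails, 175 (base x) x 60 mm (base y), top 38 mm above the bench, with a 30 mm coin on its far half. Axes as rail_base; origin at bench height, mid-width, 75 mm beyond the handle. Starts parked at the end stop, coin under the plunger; slides only along base +y, at most 250 mm, friction about 1 N.
- handle (a point): Middle of the top of the carriage's upright black handle at its end nearest the robot: a block 36 (base x) x 16 (base y, the sliding direction) x 42 mm tall, from 38 to 80 mm above the bench. Pinch from above, fingers on its two sides along the rails. Free above; press and microscope stay over 70 mm farther along base x.
- ball (a point): Bottom of the spring-loaded steel ball (10 mm) under the carriage's far half, 18 mm above the bench, 140 mm beyond the handle in base x and level with handle and coin centre along base y. Axes as rail_base. The carriage is home when this point is level with notch along base y.
- notch (a point): The notch for the ball, between two steel ridges (crests 11 mm apart along base y) on the microscope's foot, 18 mm above the bench. Axes as rail_base. 150 to 220 mm along base +y from the ball's start. The ball meets a ridge about 11 mm before the middle; the slide resists with 5 to 9 N up to the crest 5.5 mm before, then drops in; leaving takes as much again.
- microscope (a point): Middle of the top of the microscope: a white upright tube, 38 mm thick, 75 to 206 mm above the bench, right above the coin when the ball is in the notch (25 mm nearer the robot than the notch). It stands on a steel column with a dark clamp block at the far side, clamped tight to the base, at a different place each time.
- plunger (a joint): How far the press's plunger is pushed down: 0 up (at rest), 0.012 m at its stop. Spring: about 3 N at the start, 8 N at the stop; it springs back up when let go.
- plunger_top (a point): Middle of the top of the plunger's black mushroom head, 34 mm across, 150 mm above the bench when up, 138 mm at the stop; it moves straight down.
- scale_bar: Bystander: flat white and black photo scale, 150 by 28 by 5 mm, on the bench between the robot and the slide. Origin under its centre.
- brush: Bystander: hand brush lying beyond the slide. Origin at its underside.
- coin_tray: Bystander: white tray 150 by 110 by 22 mm with coins, left of the slide. Origin under its centre.
- rinse_bottle: Bystander: white bottle, 56 mm thick, 140 mm tall, right of the slide. Origin under its centre.
- sample_jar: Bystander: clear jar, 48 mm thick, 60 mm tall, right of the slide. Origin under its centre.
- spare_coin: Bystander: loose green coin, 30 mm by 5 mm, on the bench beside the slide's right end. Origin under its centre.
- pick_cup: Bystander: white cup 66 mm wide, 90 mm tall, with picks standing in it to 160 mm, beyond the slide. Origin under its centre.

How it is judged (in metres and radians):
On the way, in this order (a step that is already met when the one before it is completed fails the run):
1. the plunger is pushed down to its stop while the carriage is parked under the press (value of joint plunger above 0.0105 m and distance of carriage from where it was at the start of the episode below 0.005 m), for 0.2 s.
2. the plunger is back up with the carriage still parked (value of joint plunger below 0.002 m and distance of carriage from where it was at the start of the episode below 0.005 m), for 0.1 s.
3. the carriage's ball is in the notch, the handle gripped (y of ball in the frame of notch between -0.0025 and 0.0025 m and contact force between the fingers and carriage above 4 N), for 0.2 s.
At the end, for the whole second after the job is handed in: The ball is within 2.5 mm of the notch's middle along the rails, the carriage is still (under 5 mm/s), the fingers grip the carriage with more than 4 N, and the plunger is back up (within 2 mm) (all of step 3 and linear speed of carriage below 0.005 m/s and value of joint plunger below 0.002 m); the arm keeps its last pose, push and grip.
It fails at once if the carriage ran on more than 8 mm past the notch (y of ball in the frame of notch above 0.008 m).
It fails at once if the microscope was pushed along the base (more than 4 mm) (distance of notch from where it was at the start of the episode above 0.004 m).
It fails at once if another thing on the bench was moved (more than 20 mm) (distance of any of scale_bar, brush, coin_tray, rinse_bottle, sample_jar, spare_coin, pick_cup from where it was at the start of the episode above 0.02 m).
It also fails if it takes over 58 s, if anything falls off the work surface, if the arm or the gripper's body presses on something with over 40 N, if the wrist force passes 120 N, or if a joint passes its speed limit or range.

## Working session

There is one attempt and no reset: what is moved stays moved. The work goes in short steps, Python scripts to look and compute and a shell command to move; the robot and the scene stay as the last step left them, time stands still between calls to the robot, and variables do not carry over. Pictures are saved under pics/ and viewed, at most 10 in all, crops included, and the job is handed in when it is done.

```bash
ls; mkdir -p pics; python3 - <<'E'
from station import r, cams, workorder, probe_bus
import cv2,numpy as np
for n in("scene","side"):
    c=cams.capture(n); cv2.imwrite(f"pics/{n}0.png",c["pixels"][:,:,::-1]); np.savez(f"{n}0.npz",**c)
    print(n,c["K"].tolist(),np.round(c["world_from_camera"],3).tolist())
s=probe_bus.sense();print(s)
E
```

```text
pics
station.py
steer.py
scene [[477.7231570373352, 0.0, 254.06680743541122], [0.0, 477.7231570373352, 196.89332680191302], [0.0, 0.0, 1.0]] [[0.044, -0.698, 0.715, 1.61], [0.999, 0.034, -0.029, 0.016], [-0.004, 0.715, 0.699, 1.077], [0.0, 0.0, 0.0, 1.0]]
side [[394.86409534577507, 0.0, 252.1415964866276], [0.0, 394.86409534577507, 190.34305414481034], [0.0, 0.0, 1.0]] [[0.995, 0.062, -0.076, 0.536], [-0.098, 0.628, -0.772, -0.747], [0.0, 0.776, 0.631, 0.774], [0.0, 0.0, 0.0, 1.0]]
{'time_s': 0.1, 'joints': array([-5.82350074e+01,  2.20858834e+01,  3.87144589e-01, -2.45488879e-02,
       -6.84095094e+01, -1.48174521e+01]), 'joint_velocities': array([-0.00737369, -0.10548973,  0.19281582,  0.20513422,  0.04454951,
        0.00347914]), 'effort': array([-6.94257596e-04, -3.91687953e+01,  1.87934232e+01,  4.23188746e+00,
        1.34667568e-02, -7.66137055e-05]), 'tcp_pos': array([ 0.18205309, -0.59734102,  0.22157277]), 'ee_rot': array([[-9.56618071e-01, -2.91344188e-01, -6.55848667e-04],
       [-2.91344909e-01,  9.56616353e-01,  1.81600134e-03],
       [ 9.83141251e-05,  1.92829787e-03, -9.99998136e-01]]), 'wrist_force': array([-0.60483662, -0.55576729,  0.11616206]), 'moment': array([ 0.01822731,  0.00604826, -0.03726869]), 'gripper_force': 0.0, 'gripper_width': 0.9960518337450063}
```

View pics/scene0.png

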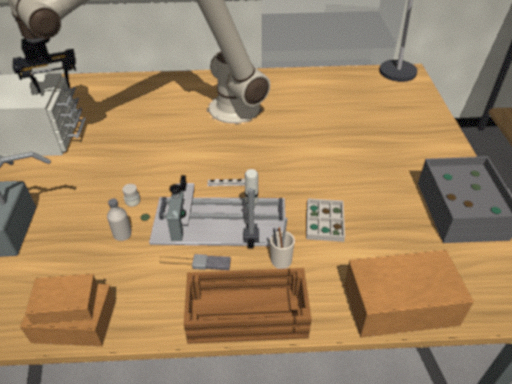

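View pics/side0.png

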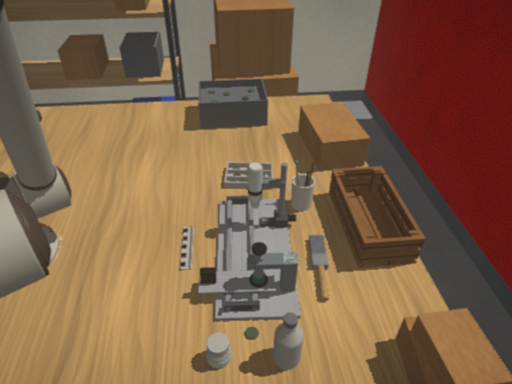

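The side view shows the black handle at about (208,274), the plunger head at (259,249) and the white microscope top at (255,168). In the scene view the plunger head and handle are at about (180,185), and the microscope is at (250,175).

```bash
cat > h.py <<'E'
import numpy as np,cv2
def cloud(c):
    K,T,z=c["K"],c["world_from_camera"],c["z_map"]
    v,u=np.mgrid[:z.shape[0],:z.shape[1]]
    p=np.stack([(u-K[0,2])/K[0,0]*z,-(v-K[1,2])/K[1,1]*z,-z],-1)
    w=p@T[:3,:3].T+T[:3,3]; w[z==0]=np.nan; return w
def ray(c,u,v,h):
    K,T=c["K"],c["world_from_camera"]
    d=T[:3,:3]@np.array([(u-K[0,2])/K[0,0],-(v-K[1,2])/K[1,1],-1]); o=T[:3,3]
    return o+d*(h-o[2])/d[2]
def blobs(c,m,amin=8):
    w=cloud(c); n,l,st,ce=cv2.connectedComponentsWithStats(m.astype(np.uint8))
    for i in range(1,n):
        if st[i,4]>=amin:
            q=w[l==i]; print(st[i].tolist(),ce[i].round(1),"med",np.nanmedian(q,0).round(4),"lo",np.nanpercentile(q,3,0).round(3),"hi",np.nanpercentile(q,97,0).round(3))
E
python3 - <<'E'
from h import *
for n in("scene","side"):
    c=np.load(n+"0.npz"); w=cloud(c); g=c["pixels"].max(-1); x,y,z=w[...,0],w[...,1],w[...,2]
    roi=(x>.3)&(x<.9)&(y>-.4)&(y<.3)
    print(n,"dark"); blobs(c,roi&(g<60)&(z>.055)&(z<.17))
    print("white top"); blobs(c,roi&(g>150)&(z>.195)&(z<.22))
    m=roi&(z>.007)&(z<.02)&(x<.75)&(y>-.25)
    q=w[m][:,:2]; print("plate",cv2.minAreaRect(q.astype(np.float32)))
    m=roi&(z>.105)&(z<.12); print("arm top"); blobs(c,m)
E
```

```text
scene dark
[171, 176, 15, 18, 120] [178.3 186.4] med [ 0.6079 -0.1625  0.1444] lo [ 0.493 -0.178  0.06 ] hi [ 0.625 -0.154  0.153]
white top
[245, 169, 14, 12, 123] [251.4 174.2] med [0.6295 0.0483 0.2057] lo [0.611 0.034 0.196] hi [0.642 0.065 0.209]
plate ((0.5255691409111023, 0.024500787258148193), (0.4460373520851135, 0.5493935942649841), 0.26436010003089905)
arm top
[167, 191, 17, 29, 321] [175.  206.1] med [ 0.6502 -0.169   0.1124] lo [ 0.595 -0.187  0.107] hi [ 0.694 -0.152  0.118]
[255, 197, 4, 5, 11] [256.3 199.1] med [0.6365 0.0612 0.1145] lo [0.628 0.058 0.11 ] hi [0.641 0.067 0.118]
[110, 206, 11, 9, 58] [115.2 210.1] med [ 0.6566 -0.3357  0.1099] lo [ 0.644 -0.352  0.105] hi [ 0.666 -0.326  0.119]
[249, 215, 5, 4, 15] [250.8 216.4] med [0.7007 0.0441 0.1124] lo [0.698 0.039 0.106] hi [0.703 0.05  0.118]
[284, 228, 3, 4, 8] [284.8 229.1] med [0.7524 0.1338 0.1124] lo [0.75  0.131 0.107] hi [0.756 0.136 0.117]
[274, 234, 3, 4, 10] [275.2 235.5] med [0.7751 0.1053 0.1133] lo [0.771 0.103 0.109] hi [0.776 0.108 0.119]
[280, 237, 3, 6, 9] [280.9 239.6] med [0.7882 0.1201 0.11
[... 1065 characters left out ...]
53 0.131 0.119]
[306, 173, 6, 9, 20] [308.2 177.3] med [0.7741 0.1001 0.1135] lo [0.769 0.096 0.106] hi [0.786 0.115 0.119]
[248, 194, 15, 8, 65] [254.8 198.1] med [0.6202 0.0289 0.1118] lo [0.603 0.025 0.105] hi [0.64  0.041 0.119]
[280, 194, 6, 4, 21] [282.5 195.4] med [0.6921 0.0336 0.1113] lo [0.687 0.03  0.108] hi [0.701 0.038 0.118]
[248, 253, 51, 14, 610] [273.1 259.5] med [ 0.6401 -0.1797  0.1107] lo [ 0.586 -0.193  0.106] hi [ 0.689 -0.161  0.117]
[415, 319, 14, 26, 106] [421.5 330.9] med [ 0.8874 -0.3778  0.1128] lo [ 0.886 -0.399  0.106] hi [ 0.889 -0.356  0.12 ]
[282, 324, 16, 12, 109] [289.3 330.7] med [ 0.6436 -0.3535  0.1092] lo [ 0.633 -0.358  0.106] hi [ 0.66  -0.341  0.119]
```

```bash
cat > go.py <<'E'
import sys,numpy as np
from station import r, cams, workorder, probe_bus
from scipy.spatial.transform import Rotation as R
# args: x y z yaw(deg of tool y axis from world y), tool straight down
x,y,z,a=map(float,sys.argv[1:5]); s=probe_bus.sense(); M=s["ee_rot"]
T=R.from_euler("z",a,degrees=True).as_matrix()@np.diag([-1,1,-1.])
print("d",(M.T@(np.array([x,y,z])-s["tcp_pos"])).round(4),"rot",R.from_matrix(M.T@T).as_rotvec(degrees=True).round(2),"t",s["time_s"])
E
python3 go.py .50 -.13 .35 -4
```

```text
d [-0.4403  0.3547 -0.1278] rot [ 0.11 -0.03 20.94] t 0.1
```

Careful with the scale: shifts go in shares of 0.3 m and turns go in shares of 180 degrees. That gives: -0.26 m / 0.3 = -0.8667, -0.225 m / 0.3 = -0.75, 20.9 degrees / 180 = 0.1161.

```bash
python3 steer.py '0 -0.1 0.0667 -0.1 0 0 0.0167
0 -0.2 0.1333 -0.2 0 0 0.0333
0 -0.3 0.2167 -0.2667 0 0 0.05
0 -0.4 0.3167 -0.3333 0 0 0.0667
0 -0.5167 0.4167 -0.3667 0 0 0.0833
0 -0.6333 0.5167 -0.4 0 0 0.1
0 -0.75 0.6167 -0.4167 0 0 0.1111
0 -0.8667 0.7 -0.4267 0 0 0.1161'; python3 go.py .50 -.13 .35 -4
```

```text
time_s: 0.9
tcp_pos: [0.3701, -0.3192, 0.3511]
ee_rot: [[-0.998, 0.07, 0.001], [0.07, 0.998, -0.0], [-0.001, -0.0, -1.0]]
wrist_force: [0.7, -1.4, 1.0]
gripper_width: 0.353
gripper_force: 0.0
d [-0.1163  0.1978  0.0012] rot [-0.    0.06  0.  ] t 0.9
```

Converted, 0.198 m / 0.3 = 0.66, 0.185 m / 0.3 = 0.6167.

```bash
python3 steer.py '0 -0.0667 0.1333 0 0 0 0
0 -0.1333 0.2667 0 0 0 0
0 -0.2167 0.4 0 0 0 0
0 -0.3 0.5167 0 0 0 0
0 -0.3667 0.6167 0 0 0 0
0 -0.3867 0.66 0 0 0 0
0 -0.3867 0.66 0 0 0 0'; python3 - <<'E'
from station import r, cams, workorder, probe_bus
from h import *
c=cams.capture("wrist"); cv2.imwrite("pics/w1.png",c["pixels"][:,:,::-1]); np.savez("w1.npz",**c)
print(c["K"].round(1).tolist(),c["world_from_camera"].round(3).tolist())
E
```

```text
time_s: 1.6
tcp_pos: [0.4995, -0.1302, 0.3497]
ee_rot: [[-0.998, 0.066, -0.002], [0.066, 0.998, 0.0], [0.002, 0.0, -1.0]]
wrist_force: [-0.3, -0.6, 0.2]
gripper_width: 0.006
gripper_force: 0.0
[[332.6, 0.0, 251.8], [0.0, 332.6, 195.8], [0.0, 0.0, 1.0]] [[0.065, -0.959, -0.275, 0.424], [0.998, 0.063, 0.018, -0.124], [-0.0, -0.275, 0.961, 0.51], [0.0, 0.0, 0.0, 1.0]]
```

View pics/w1.png

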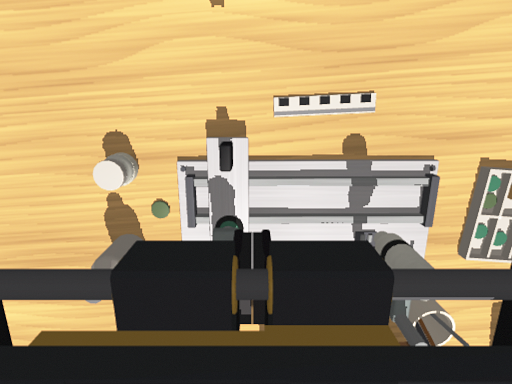

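The wrist view shows the handle top at about (227,155), the rails running from (185,172) to (435,172), and the gripper hiding the plunger head. I'll take a second view from farther back.

Converted, 0.13 m / 0.3 = 0.4333, 0.125 m / 0.3 = 0.4167.

```bash
python3 steer.py '0 0.1 0.0667 -0.0333 0 0 0
0 0.2167 0.1333 -0.0667 0 0 0
0 0.3333 0.1667 -0.1 0 0 0
0 0.4167 0.1667 -0.1 0 0 0
0 0.4333 0.1667 -0.1 0 0 0
0 0.4333 0.1667 -0.1 0 0 0'; python3 - <<'E'
from station import r, cams, workorder, probe_bus
from h import *
c=cams.capture("wrist"); cv2.imwrite("pics/w2.png",c["pixels"][:,:,::-1]); np.savez("w2.npz",**c)
for n in("w1","w2"):
    c=np.load(n+".npz"); w=cloud(c); g=c["pixels"].max(-1); x,y,z=w[...,0],w[...,1],w[...,2]
    roi=(x>.35)&(x<.8)&(y>-.4)&(y<.3)
    print(n,"handle top"); blobs(c,roi&(g<70)&(z>.074)&(z<.086))
    print("head top"); blobs(c,roi&(g<80)&(z>.145)&(z<.156))
    print("scope top"); blobs(c,roi&(z>.2)&(z<.21)&(g>120))
    print("carriage"); m=roi&(z>.033)&(z<.043)&(y<-.08)&(y>-.24);blobs(c,m)
    m=roi&(z>.008)&(z<.016)&(x>.45)&(y>-.25); l=cv2.minAreaRect(w[m][:,:2].astype(np.float32)); print("plate",l)
E
```

```text
time_s: 2.25
tcp_pos: [0.3719, -0.0736, 0.3811]
ee_rot: [[-0.998, 0.07, 0.002], [0.07, 0.998, 0.0], [-0.002, 0.0, -1.0]]
wrist_force: [-0.2, -0.1, 0.7]
gripper_width: 0.005
gripper_force: 0.0
w1 handle top
[219, 144, 13, 27, 287] [225.  156.6] med [ 0.4921 -0.164   0.0782] lo [ 0.476 -0.171  0.076] hi [ 0.509 -0.157  0.08 ]
[416, 324, 5, 7, 21] [417.5 326.5] med [0.7679 0.1042 0.0811] lo [0.767 0.102 0.076] hi [0.771 0.108 0.086]
head top
[389, 300, 6, 18, 58] [391.6 308.6] med [0.6827 0.0322 0.1528] lo [0.671 0.031 0.149] hi [0.694 0.033 0.156]
scope top
[416, 342, 11, 3, 23] [421.3 343.3] med [0.688  0.0423 0.2085] lo [0.686 0.037 0.207] hi [0.689 0.047 0.209]
carriage
[206, 137, 43, 103, 3262] [227.8 184.5] med [ 0.5422 -0.1667  0.0363] lo [ 0.474 -0.197  0.035] hi [ 0.603 -0.139  0.039]
[187, 201, 6, 5, 10] [189.9 203. ] med [ 0.5653 -0.2262  0.0334] lo [ 0.563 -0.231  0.033] hi [ 0.568 -0.224  0.034]
[188, 212, 7, 6, 10] [190.2 214.1] med [ 0.5827 -0.2292  0.0334] lo [ 0.58  -0.232  0.033] hi [ 0.587 -0.223  0.034]
[188, 218, 7, 6, 14] [190.3 220.5] med [ 0.5927 -0.2297  0.0334] lo [ 0.59  -0.233  0.033] hi [ 0.597 -0.224  0.034]
plate ((0.6511063575744629, 0.018226444721221924), (0.5450975894927979, 0.26176613569259644), 86.30207824707031)
w2 handle top
[192, 228, 11, 12, 109] [197.  233.6] med [ 0.4832 -0.163   0.078 ] lo [ 0.476 -0.169  0.074] hi [ 0.492 -0.156  0.079]
head top
scope top
carriage
[182, 216, 38, 24, 645] [201.6 226.3] med [ 0.4873 -0.1559  0.0361] lo [ 0.47  -0.193  0.034] hi [ 0.51  -0.135  0.039]
plate ((0.6149333715438843, 0.027196645736694336), (0.5555608868598938, 0.19055533409118652), 86.36123657226562)
```

View pics/w2.png

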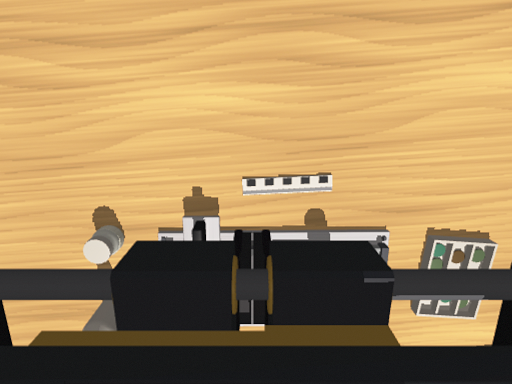

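The second view is the wrong way round: image-down is +x, so the gripper hides the plunger and microscope. I'll go farther out instead.

Converted, -0.25 m / 0.3 = -0.8333, -0.03 m / 0.3 = -0.1.

```bash
python3 steer.py '0 -0.1333 0 -0.0333 0 0 0
0 -0.2667 0 -0.0667 0 0 0
0 -0.4 0 -0.1 0 0 0
0 -0.55 0 -0.1167 0 0 0
0 -0.7 0 -0.1333 0 0 0
0 -0.8 0 -0.1333 0 0 0
0 -0.8333 0 -0.1333 0 0 0
0 -0.8333 0 -0.1333 0 0 0'; python3 - <<'E'
from station import r, cams, workorder, probe_bus
from h import *
c=cams.capture("wrist"); cv2.imwrite("pics/w3.png",c["pixels"][:,:,::-1]); np.savez("w3.npz",**c)
for n in("w3",):
    c=np.load(n+".npz"); w=cloud(c); g=c["pixels"].max(-1); x,y,z=w[...,0],w[...,1],w[...,2]
    roi=(x>.35)&(x<.8)&(y>-.4)&(y<.3)
    print(n,"handle top"); blobs(c,roi&(g<70)&(z>.074)&(z<.086))
    print("head top"); blobs(c,roi&(g<80)&(z>.144)&(z<.156))
    print("scope top"); blobs(c,roi&(z>.198)&(z<.212)&(g>120))
    print("arm"); blobs(c,roi&(z>.105)&(z<.117)&(g>60))
    print("carriage"); m=roi&(z>.033)&(z<.043)&(y<-.08)&(y>-.24);blobs(c,m)
E
```

```text
time_s: 3.1
tcp_pos: [0.624, -0.0908, 0.4171]
ee_rot: [[-0.998, 0.07, -0.005], [0.07, 0.998, -0.0], [0.005, -0.001, -1.0]]
wrist_force: [-0.0, 0.4, 0.6]
gripper_width: 0.006
gripper_force: 0.0
w3 handle top
[188, 53, 12, 26, 268] [193.3  65.3] med [ 0.4936 -0.1635  0.0781] lo [ 0.478 -0.17   0.076] hi [ 0.51  -0.157  0.08 ]
[377, 233, 4, 5, 12] [378.3 234.6] med [0.7678 0.1035 0.0804] lo [0.767 0.102 0.075] hi [0.77  0.107 0.084]
head top
[177, 141, 25, 26, 495] [188.9 153.5] med [ 0.6077 -0.1707  0.1482] lo [ 0.593 -0.184  0.145] hi [ 0.623 -0.157  0.15 ]
[344, 167, 6, 42, 103] [346.6 188. ] med [0.6677 0.0329 0.1513] lo [0.64  0.031 0.145] hi [0.692 0.035 0.156]
scope top
[353, 144, 33, 32, 818] [369.4 159.2] med [0.6209 0.044  0.2039] lo [0.606 0.029 0.199] hi [0.637 0.06  0.206]
[360, 215, 14, 13, 136] [366.8 221.2] med [0.6938 0.0414 0.2084] lo [0.687 0.035 0.207] hi [0.701 0.048 0.21 ]
arm
[181, 132, 27, 75, 1330] [195.7 173.8] med [ 0.6482 -0.1714  0.1101] lo [ 0.585 -0.19   0.108] hi [ 0.689 -0.156  0.112]
[334, 136, 16, 24, 60] [338.2 144.8] med [0.6135 0.0296 0.1108] lo [0.
[... 380 characters left out ...]
, 249, 5, 5, 14] [393.  250.8] med [0.7823 0.1151 0.1117] lo [0.781 0.113 0.107] hi [0.784 0.118 0.117]
carriage
[177, 52, 44, 114, 3077] [201. 102.] med [ 0.5425 -0.1603  0.0364] lo [ 0.475 -0.195  0.034] hi [ 0.634 -0.138  0.039]
[160, 108, 6, 6, 11] [162.2 110.7] med [ 0.5517 -0.2274  0.0332] lo [ 0.549 -0.231  0.033] hi [ 0.556 -0.224  0.034]
[162, 115, 6, 4, 12] [164.4 116.3] med [ 0.5611 -0.2252  0.0335] lo [ 0.559 -0.229  0.033] hi [ 0.564 -0.222  0.035]
[208, 174, 5, 5, 12] [210.3 175.2] med [ 0.6599 -0.1612  0.0395] lo [ 0.66  -0.165  0.034] hi [ 0.665 -0.159  0.043]
[213, 183, 1, 10, 10] [213.  187.5] med [ 0.6831 -0.1597  0.0354] lo [ 0.676 -0.16   0.034] hi [ 0.69  -0.159  0.036]
```

View pics/w3.png

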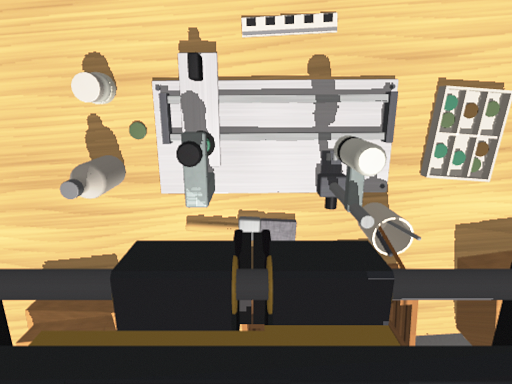

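The third view shows the plunger head at (189,153), the handle at (194,65) and the microscope top at (370,157). The measurements agree with each other: yaw is about −3.6° and travel is about 215 mm. Next I press the plunger.

```bash
python3 go.py .608 -.171 .17 -3.6
```

```text
d [ 0.0083 -0.0811  0.2487] rot [-0.03 -0.19 -0.41] t 3.15
```

Converted, 0.249 m / 0.3 = 0.83, 0.247 m / 0.3 = 0.8233, -0.4 degrees / 180 = -0.0022.

```bash
python3 steer.py '0 0.0133 -0.1 0.1 0 0 -0.0022
0 0.0233 -0.1833 0.2333 0 -0.0011 -0.0022
0 0.0267 -0.25 0.3667 0 -0.0011 -0.0022
0 0.0277 -0.27 0.5 0 -0.0011 -0.0022
0 0.0277 -0.27 0.6333 0 -0.0011 -0.0022
0 0.0277 -0.27 0.75 0 -0.0011 -0.0022
0 0.0277 -0.27 0.8233 0 -0.0011 -0.0022
0 0.0277 -0.27 0.83 0 -0.0011 -0.0022'; python3 go.py .608 -.171 .138 -3.6
```

```text
time_s: 3.95
tcp_pos: [0.6054, -0.1701, 0.1692]
ee_rot: [[-0.998, 0.063, -0.002], [0.063, 0.998, 0.001], [0.002, 0.0, -1.0]]
wrist_force: [-0.3, 0.3, 0.6]
gripper_width: 0.004
gripper_force: 0.0
d [-0.0027 -0.0008  0.0312] rot [ 0.03 -0.14  0.01] t 3.95
```

Converted, 0.031 m / 0.3 = 0.1033, 0.03 m / 0.3 = 0.1.

```bash
python3 steer.py '0 -0.005 -0.0027 0.03 0 0 0
0 -0.005 -0.0027 0.06 0 0 0
0 -0.005 -0.0027 0.0733 0 0 0
0 -0.005 -0.0027 0.0833 0 0 0
0 -0.005 -0.0027 0.0933 0 0 0
0 -0.005 -0.0027 0.1 0 0 0
0 -0.005 -0.0027 0.1033 0 0 0
0 -0.005 -0.0027 0.1033 0 0 0'
```

```text
time_s: 4.75
tcp_pos: [0.61, -0.1711, 0.1416]
ee_rot: [[-0.998, 0.062, 0.004], [0.062, 0.998, -0.0], [-0.004, -0.0, -1.0]]
wrist_force: [-2.5, 2.2, 6.1]
gripper_width: 0.003
gripper_force: 3.1
```

Converted, 0.005 m / 0.3 = 0.0167, 0.004 m / 0.3 = 0.0133.

```bash
python3 steer.py '0 0.0033 0 0.0067 0 0 0
0 0.0033 0 0.0133 0 0 0
0 0.0033 0 0.0167 0 0 0
0 0.0033 0 0.0167 0 0 0';python3 steer.py '0 0 0 0.0067 0 0 0
0 0 0 0.01 0 0 0
0 0 0 0.01 0 0 0
0 0 0 0.01 0 0 0'
```

```text
time_s: 5.15
tcp_pos: [0.61, -0.1711, 0.1384]
ee_rot: [[-0.998, 0.061, 0.007], [0.061, 0.998, -0.001], [-0.007, -0.001, -1.0]]
wrist_force: [-3.2, 2.6, 9.9]
gripper_width: 0.007
gripper_force: 5.4
time_s: 5.55
tcp_pos: [0.6101, -0.1711, 0.1383]
ee_rot: [[-0.998, 0.06, 0.008], [0.06, 0.998, -0.002], [-0.008, -0.002, -1.0]]
wrist_force: [-7.2, 4.9, 21.3]
gripper_width: 0.002
gripper_force: 10.6
```

The plunger is at its stop (force jumped at z 0.138). Retracting.

Converted, -0.08 m / 0.3 = -0.2667, -0.06 m / 0.3 = -0.2.

```bash
python3 steer.py '0 0 0 -0.0333 0 0 0
0 0 0 -0.1 0 0 0
0 0 0 -0.2 0 0 0
0 0 0 -0.2667 0 0 0
0 0 0 -0.2667 0 0 0'; python3 - <<'E'
from station import r, cams, workorder, probe_bus
from h import *
c=cams.capture("side"); w=cloud(c); z=w[...,2];x=w[...,0]; y=w[...,1]; g=c["pixels"].max(-1)
roi=(x>.45)&(x<.65)&(y>-.22)&(y<-.1)
blobs(c,roi&(g<60)&(z>.055)&(z<.17))
E
python3 go.py .495 -.1635 .17 -3.6
```

```text
time_s: 6.05
tcp_pos: [0.6108, -0.1715, 0.2162]
ee_rot: [[-0.998, 0.062, 0.011], [0.062, 0.998, -0.002], [-0.011, -0.001, -1.0]]
wrist_force: [-0.7, -1.0, -0.4]
gripper_width: 0.004
gripper_force: 0.0
[253, 243, 13, 13, 126] [258.6 248.8] med [ 0.6063 -0.1786  0.1486] lo [ 0.595 -0.189  0.143] hi [ 0.619 -0.164  0.15 ]
[201, 268, 14, 12, 147] [207.6 273.7] med [ 0.4932 -0.1725  0.0738] lo [ 0.479 -0.175  0.056] hi [ 0.508 -0.164  0.081]
d [0.1152 0.0005 0.043 ] rot [0.01 0.42 0.04] t 6.1
```

Converted, 0.115 m / 0.3 = 0.3833, 0.045 m / 0.3 = 0.15, 0.4 degrees / 180 = 0.0022.

```bash
python3 steer.py '0 0.1 0 0 0 0.0022 0
0.3 0.2333 0 0 0 0.0022 0
0.7 0.3333 0 0 0 0.0022 0
0.7 0.3833 0 0.0333 0 0.0022 0
0.7 0.3833 0 0.1 0 0.0022 0
0.7 0.3833 0 0.1433 0 0.0022 0
0.7 0.3833 0 0.15 0 0.0022 0
0.7 0.3833 0 0.15 0 0.0022 0';python3 go.py .495 -.1635 .046 -3.6
```

```text
time_s: 6.9
tcp_pos: [0.4936, -0.164, 0.1661]
ee_rot: [[-0.998, 0.062, -0.006], [0.062, 0.998, 0.0], [0.006, -0.0, -1.0]]
wrist_force: [-0.3, 0.3, 0.8]
gripper_width: 0.557
gripper_force: 0.0
d [-0.0021  0.0006  0.1201] rot [-0.01 -0.33  0.05] t 6.9
```

Converted, 0.119 m / 0.3 = 0.3967, 0.115 m / 0.3 = 0.3833, -0.3 degrees / 180 = -0.0017.

```bash
python3 steer.py '0.6 -0.0033 0 0.1 0 -0.0017 0
0.6 -0.0033 0 0.2 0 -0.0017 0
0.6 -0.0033 0 0.2833 0 -0.0017 0
0.6 -0.0033 0 0.35 0 -0.0017 0
0.6 -0.0033 0 0.3833 0 -0.0017 0
0.6 -0.0033 0 0.3967 0 -0.0017 0
0.6 -0.0033 0 0.3967 0 -0.0017 0
0.6 -0.0033 0 0.3967 0 -0.0017 0'
python3 - <<'E'
from station import r, cams, workorder, probe_bus
from h import *
c=cams.capture("wrist"); cv2.imwrite("pics/w4.png",c["pixels"][:,:,::-1])
E
```

```text
time_s: 7.7
tcp_pos: [0.4956, -0.1641, 0.0491]
ee_rot: [[-0.998, 0.062, 0.004], [0.062, 0.998, -0.0], [-0.004, -0.0, -1.0]]
wrist_force: [-0.0, -0.6, 0.8]
gripper_width: 0.598
gripper_force: 0.0
```

View pics/w4.png

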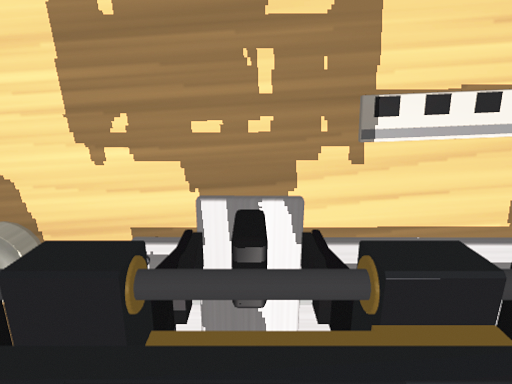

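The handle (250,245) sits centred between the open fingers (185 and 318). Closing.

```bash
python3 steer.py '0 0 0 0 0 0 0
0 0 0 0 0 0 0
0 0 0 0 0 0 0
0 0 0 0 0 0 0
0 0 0 0 0 0 0
0 0 0 0 0 0 0'; python3 - <<'E'
from station import r, cams, workorder, probe_bus
from h import *
import numpy as np
s=probe_bus.sense(); t=s["tcp_pos"]; by=np.array([np.sin(np.radians(3.6)),np.cos(np.radians(3.6)),0])
print(t, s["wrist_force"], s["gripper_width"], "tool dy of 215:", s["ee_rot"].T@(by*.215))
E
```

```text
time_s: 8.35
tcp_pos: [0.4946, -0.1641, 0.0482]
ee_rot: [[-0.998, 0.062, 0.002], [0.062, 0.998, -0.0], [-0.002, -0.0, -1.0]]
wrist_force: [0.3, -0.3, 0.3]
gripper_width: 0.186
gripper_force: 30.0
[ 0.4946263 -0.1640621  0.0481871] [ 0.33404403 -0.28352447  0.34984477] 0.18582770555981223 tool dy of 215: [-1.63586587e-04  2.14999937e-01 -1.89381790e-05]
```

Converted, 0.1 m / 0.3 = 0.3333, 0.095 m / 0.3 = 0.3167.

```bash
python3 steer.py '0 0 0.0333 0 0 0 0
0 0 0.1 0 0 0 0
0 0 0.1667 0 0 0 0
0 0 0.2333 0 0 0 0
0 0 0.2833 0 0 0 0
0 0 0.3167 0 0 0 0
0 0 0.3333 0 0 0 0
0 0 0.3333 0 0 0 0'
```

```text
time_s: 9.15
tcp_pos: [0.5011, -0.0634, 0.0482]
ee_rot: [[-0.998, 0.061, 0.002], [0.061, 0.998, 0.0], [-0.002, 0.0, -1.0]]
wrist_force: [0.1, 0.9, -0.1]
gripper_width: 0.182
gripper_force: 30.0
```

Perpendicular force stays low, so the direction is good. Continuing to about 195 mm.

Converted, 0.09 m / 0.3 = 0.3, 0.085 m / 0.3 = 0.2833.

```bash
python3 steer.py '0 0 0.0333 0 0 0 0
0 0 0.1 0 0 0 0
0 0 0.1667 0 0 0 0
0 0 0.2267 0 0 0 0
0 0 0.2667 0 0 0 0
0 0 0.2833 0 0 0 0
0 0 0.3 0 0 0 0
0 0 0.3 0 0 0 0'
python3 - <<'E'
from station import r, cams, workorder, probe_bus
from h import *
by=np.array([np.sin(np.radians(3.6)),np.cos(np.radians(3.6)),0])
s=probe_bus.sense();t=s["tcp_pos"]; print("travel",(t-[.4946,-.16406,.0482])@by,"F along",s["wrist_force"]@by)
for n in("side","scene"):
    c=cams.capture(n); w=cloud(c); z=w[...,2];x=w[...,0]; y=w[...,1]; g=c["pixels"].max(-1)
    roi=(x>.45)&(x<.75)&(y>-.22)&(y<.15); print(n)
    blobs(c,roi&(z>.198)&(z<.212)&(g>120)&(x<.65))
E
```

```text
time_s: 9.95
tcp_pos: [0.5068, 0.0261, 0.0482]
ee_rot: [[-0.998, 0.062, 0.003], [0.062, 0.998, 0.0], [-0.003, 0.001, -1.0]]
wrist_force: [1.2, 1.5, -1.5]
gripper_width: 0.185
gripper_force: 30.0
travel 0.19053888718262432 F along 1.5941718804701772
side
[249, 163, 14, 9, 101] [255.7 167. ] med [0.6232 0.0413 0.2042] lo [0.609 0.028 0.199] hi [0.639 0.057 0.207]
scene
[245, 169, 14, 11, 112] [251.2 173.9] med [0.6289 0.0482 0.2056] lo [0.608 0.032 0.199] hi [0.642 0.064 0.21 ]
```

Converted, 0.01 m / 0.3 = 0.0333, 0.009 m / 0.3 = 0.03.

```bash
python3 steer.py '0 0 0.01 0 0 0 0
0 0 0.02 0 0 0 0
0 0 0.03 0 0 0 0
0 0 0.0333 0 0 0 0
0 0 0.0333 0 0 0 0' | egrep 'tcp|force'; python3 steer.py '0 0 0.0067 0 0 0 0
0 0 0.01 0 0 0 0
0 0 0.01 0 0 0 0'| egrep 'tcp|force'; python3 steer.py '0 0 0.0033 0 0 0 0
0 0 0.0067 0 0 0 0
0 0 0.0067 0 0 0 0'| egrep 'tcp|force'; python3 steer.py '0 0 0.0033 0 0 0 0
0 0 0.0067 0 0 0 0
0 0 0.0067 0 0 0 0'| egrep 'tcp|force'
```

```text
tcp_pos: [0.5074, 0.036, 0.0482]
wrist_force: [3.5, 0.2, -2.8]
gripper_force: 30.0
tcp_pos: [0.5076, 0.0389, 0.0482]
wrist_force: [3.9, -1.2, -3.3]
gripper_force: 30.0
tcp_pos: [0.5077, 0.0408, 0.0482]
wrist_force: [5.2, -0.3, -4.2]
gripper_force: 30.0
tcp_pos: [0.5078, 0.0423, 0.0482]
wrist_force: [6.3, -2.9, -2.9]
gripper_force: 30.0
```

Converted, 0.001 m / 0.3 = 0.0033.

```bash
for i in 1 2 3 4; do python3 steer.py '0 0 0.0033 0 0 0 0
0 0 0.0033 0 0 0 0' | egrep 'tcp|wrist'; done
```

```text
tcp_pos: [0.5078, 0.0429, 0.0482]
wrist_force: [5.5, -4.7, -3.3]
tcp_pos: [0.5078, 0.0432, 0.0482]
wrist_force: [7.0, -7.3, -3.6]
tcp_pos: [0.5078, 0.0443, 0.0482]
wrist_force: [6.2, -5.3, -3.0]
tcp_pos: [0.508, 0.0456, 0.0482]
wrist_force: [6.2, -5.2, -3.8]
```

Converted, 0.001 m / 0.3 = 0.0033.

```bash
for i in 1 2 3; do python3 steer.py '0 0 0.0033 0 0 0 0
0 0 0.0033 0 0 0 0' | egrep 'tcp|wrist'; done
```

```text
tcp_pos: [0.508, 0.0468, 0.0482]
wrist_force: [7.0, -4.1, -3.5]
tcp_pos: [0.5081, 0.0484, 0.0482]
wrist_force: [4.7, 0.2, -2.9]
tcp_pos: [0.5083, 0.05, 0.0482]
wrist_force: [4.5, 2.5, -4.0]
```

Converted, 0.001 m / 0.3 = 0.0033.

```bash
for i in 1 2; do python3 steer.py '0 0 0.0033 0 0 0 0
0 0 0.0033 0 0 0 0
0 0 0.0033 0 0 0 0' | egrep 'tcp|wrist'; done
```

```text
tcp_pos: [0.5084, 0.0512, 0.0482]
wrist_force: [5.3, 2.2, -3.3]
tcp_pos: [0.5084, 0.052, 0.0482]
wrist_force: [4.8, 0.6, -3.0]
```

Converted, 0.0005 m / 0.3 = 0.0017.

```bash
for i in 1 2; do python3 steer.py '0 0 0.0017 0 0 0 0
0 0 0.0017 0 0 0 0
0 0 0.0017 0 0 0 0' | egrep 'tcp|wrist'; done
python3 - <<'E'
from station import r, cams, workorder, probe_bus
from h import *
c=cams.capture("wrist"); cv2.imwrite("pics/w5.png",c["pixels"][:,:,::-1]); w=cloud(c); z=w[...,2];g=c["pixels"].max(-1)
blobs(c,(g<70)&(z>.072)&(z<.084)&(w[...,0]<.53))
c=cams.capture("side"); cv2.imwrite("pics/s5.png",cv2.resize(c["pixels"][120:330,180:330,::-1],None,fx=3.5,fy=2.8))
E
```

```text
tcp_pos: [0.5084, 0.0523, 0.0482]
wrist_force: [6.0, -0.1, -4.8]
tcp_pos: [0.5084, 0.0526, 0.0482]
wrist_force: [5.8, -1.8, -4.3]
[209, 234, 86, 35, 1442] [251.3 253.1] med [0.4971 0.054  0.0776] lo [0.49  0.038 0.072] hi [0.503 0.07  0.083]
[233, 300, 36, 11, 106] [249.7 305.5] med [0.5219 0.0494 0.0775] lo [0.519 0.045 0.076] hi [0.525 0.06  0.079]
```

View pics/s5.png

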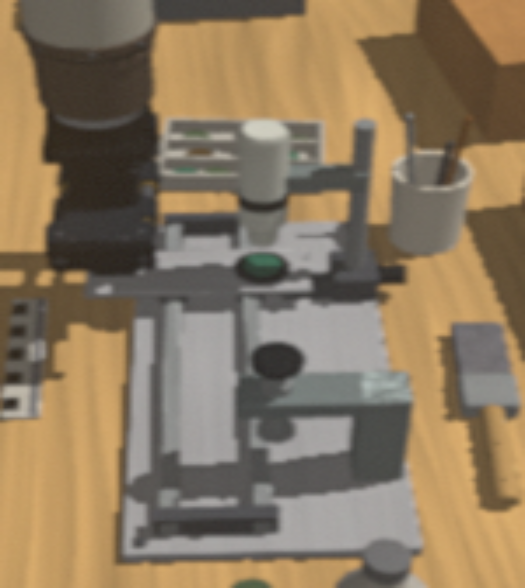

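The coin (263,262) is directly under the tube's lower end (262,240), and the force crossed zero at y≈0.052. That puts the ball at the bottom of the notch. I'll settle and hold there.

Converted, -0.0003 m / 0.3 = -0.001.

```bash
python3 steer.py '0 0 -0.001 0 0 0 0
0 0 -0.001 0 0 0 0
0 0 -0.001 0 0 0 0
0 0 -0.001 0 0 0 0
0 0 -0.001 0 0 0 0
0 0 -0.001 0 0 0 0'; python3 - <<'E'
from station import r, cams, workorder, probe_bus
from h import *
c=cams.capture("side"); w=cloud(c); z=w[...,2]; x=w[...,0]; y=w[...,1]; p=c["pixels"].astype(int)
roi=(x>.5)&(x<.7)&(y>-.05)&(y<.1)
print("green coin"); blobs(c,roi&(p[...,1]>p[...,0]+15)&(z<.06),4)
print("tube low"); blobs(c,roi&(z>.078)&(z<.1)&(p.max(-1)>110)&(x<.65))
print("tube top"); blobs(c,roi&(z>.2)&(z<.212)&(x<.65))
E
```

```text
time_s: 14.75
tcp_pos: [0.5084, 0.0525, 0.0482]
ee_rot: [[-0.998, 0.062, 0.003], [0.062, 0.998, 0.0], [-0.003, 0.0, -1.0]]
wrist_force: [5.7, 0.2, -4.7]
gripper_width: 0.181
gripper_force: 30.0
green coin
[250, 211, 11, 5, 45] [255. 213.] med [0.6231 0.0483 0.0452] lo [0.612 0.038 0.041] hi [0.634 0.058 0.047]
tube low
[251, 202, 9, 6, 19] [255.8 205.3] med [0.6238 0.035  0.0814] lo [0.611 0.031 0.079] hi [0.632 0.041 0.093]
tube top
[248, 163, 15, 10, 105] [255.  167.1] med [0.6213 0.0405 0.2047] lo [0.607 0.027 0.201] hi [0.636 0.057 0.207]
[206, 171, 8, 2, 8] [209.5 171.9] med [0.5094 0.032  0.2034] lo [0.501 0.03  0.203] hi [0.517 0.035 0.205]
[206, 176, 18, 5, 56] [212.7 178.2] med [0.5162 0.0017 0.2073] lo [ 0.501 -0.001  0.202] hi [0.539 0.004 0.212]
```

Converted, -0.0007 m / 0.3 = -0.0023.

```bash
for i in 1 2 3 4; do python3 steer.py '0 0 -0.0023 0 0 0 0
0 0 -0.0023 0 0 0 0
0 0 -0.0023 0 0 0 0' | egrep 'tcp|wrist'; done
```

```text
tcp_pos: [0.5084, 0.052, 0.0482]
wrist_force: [5.1, 1.1, -4.4]
tcp_pos: [0.5084, 0.0517, 0.0482]
wrist_force: [4.8, 2.6, -4.3]
tcp_pos: [0.5084, 0.0515, 0.0482]
wrist_force: [3.9, 5.0, -3.5]
tcp_pos: [0.5084, 0.051, 0.0482]
wrist_force: [3.8, 5.5, -4.6]
```

Backing off makes the notch pull forward and pushing on makes it resist, so equilibrium is y≈0.0522. Returning there, then handing in.

Converted, 0.0018 m / 0.3 = 0.006, 0.001 m / 0.3 = 0.0033.

```bash
python3 steer.py '0 0 0.0033 0 0 0 0
0 0 0.006 0 0 0 0
0 0 0.006 0 0 0 0
0 0 0.006 0 0 0 0
0 0 0.006 0 0 0 0
0 0 0.006 0 0 0 0' | egrep 'tcp|force'
```

```text
tcp_pos: [0.5084, 0.0517, 0.0482]
wrist_force: [5.6, 0.7, -3.7]
gripper_force: 30.0
```

Converted, 0.0003 m / 0.3 = 0.001.

```bash
python3 steer.py '0 0 0.001 0 0 0 0
0 0 0.001 0 0 0 0
0 0 0.001 0 0 0 0
0 0 0.001 0 0 0 0' | egrep 'tcp|force'; python3 -c "
from station import r, cams, workorder, probe_bus
print(workorder.finish_job())"
```

```text
tcp_pos: [0.5084, 0.0518, 0.0482]
wrist_force: [5.5, 0.6, -3.4]
gripper_force: 30.0
the job is handed in; nothing more can be done
None
```

The job is handed in, and no verdict came back: the plunger was pressed to its stop and sprang back up, and the carriage is gripped at 30 N and still, with its ball at the notch's force balance point (about 2 mm past the camera estimate).

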